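# Make up a primary-colours class kit

## Robot

A 6-joint arm with a two-finger parallel gripper is mounted at the origin on a cart in front of the work surface, level with it; the furniture and walls round the work are solid. World frame = base frame: x ahead of the robot, y to its left, z up, the work surface at z = 0. Lengths are in m, angles in rad, forces in N, time in s.
With the tool pointing down it reaches from about 0.35 to 0.775 m from the base axis. Payload 5.5 kg.
Tool frame: the origin (TCP) lies between the finger pads; the fingertips stand 19 mm ahead of it and the grasp point (between the pads) is the TCP; z points along the fingers, y is the line along which they close (so a half turn about z gives the same grasp; the last joint's range is limited). The gripper opens to 85 mm and grips with 20 to 120 N. Pads are 22 mm wide; open, the fingers measure 114 mm over their backs; the gripper's body (76 mm by 85 mm) begins 54 mm behind the grasp point. The pads swing forward as they close: fully open they stand 13 mm farther back than shut.
Start: joints at [1.188, 0.313, 0.046, 1.304, 0, 1.431], TCP at [0.138, 0.558, 0.25] pointing down, gripper open.
Joint ranges: [-2.76, 2.76], [-0.86, 1.69], [-1.03, 1.26], [-2.2, 2.34], [-1.47, 1.5], [-3.14, 3.14]. Speed limits (rad/s): [2.57, 2.57, 3.14, 3.14, 3.14, 3.14].

## Interface

Orientations are given as a unit quaternion [w, x, y, z].
In Python, from workcell import env gives the robot as it stands.
- The arm moves only by the tool carry_out, never from a script. Its argument "increments" is a list that holds one entry, the list of rows, each a list of 6 numbers: the shift along the tool's x, y, z each as a share of 50 cm, from -1 to 1, then the turn, a rotation vector about the tool's x, y, z each as a share of 2 pi rad, from -1 to 1. In form: [[[x, y, z, ax, ay, az], ...]]. A call has 1 to 5 rows; each row is the pose to reach, as a shift and turn from the pose commanded when the call began, along the tool's axes at that moment, turning the shorter way round; what a row does not reach only later rows make up. A row lasts 1/8 s, in which the tool goes at most 62.5 mm and 10.7 degrees, less where a joint would pass 70% of its speed; a pose out of reach is approached as far as the arm can. A call with a number of a shift or a turn outside -1 to 1 is refused whole. A call with a gripper value outside its range is refused whole. "jaw" is the closure, from 0 (fully open) to 1 (shut), set as the call begins (left out, the last holds). The fingers move at their own pace and stop on an object; "squeeze" is the grip in N (left out, the last holds). Time passes only in rows, so rows that repeat a pose let the fingers close. It gives the time, the measured TCP pose, the force, the opening and the grip force at its end, in the units of the state.
- env.get_state(): the state, without advancing time (a new reading comes with each control period).
- env.read_camera(name): name is "scene" or "top" or "wrist"; returns a dict with "frame" (384x512x3 uint8, blue, green, red), "z_map" (384x512 float32, m along the optical axis (not along the pixel's ray), 0 where there is no reading), "intrinsics" (3x3 intrinsics, pixels), "k1" (the pictures are not rectified: a ray, as slopes to the right and down, at radius r is drawn at 1 + k1 r^2 times it, then the intrinsics apply), "R" (3x3) and "t" (3): a world point X has camera coordinates R X + t; the wrist camera has in their place "T_tool_cam" (4x4, takes a point from camera to tool coordinates, whose origin is the TCP and whose axes are the flange's). Camera axes: x right, y down, z forward; pixel columns grow to the right and rows downward; lengths in m; the calibration is good to about 2 mm. A picture is of the moment at which its call begins: read the wrist's pose just before it.
- env.hand_in(): hands the job in; it is judged then, once.
Trained networks look in the newest picture that a camera, given by its name, has taken for a name from the list of things; names that differ only in an ending like _2 or _b are one class to them, and where a whole thing is asked for, a point or a joint stands for the part that bears it (a point fixed in the world has none). Each returns a list of dicts, best first, with "score" (0 to 1); they miss things now and then, are a little off and sometimes report something else, mostly with a low value. They report only what shows in the picture. A call takes as long as a camera call.
- env.find_in(camera, name): "position" ([x, y, z] in m, in world coordinates, good to about 4 mm: the middle of the surface that is visible of it).
The state is a dict: "clock": time; "joint_pos": joint angles; "qvel": joint speeds; "tau": joint torques, N m; "tcp_pos": TCP position; "orientation": TCP orientation; "wrist_force": force on the tool from outside, world axes, zero at the start; "ft_torque": the same for the moment, N m; "finger_gap": finger opening in m; "grip_force": force on a finger pad.
Only numpy, scipy, OpenCV 4.12 (cv2) and the standard library are available. Lean on these libraries where they do the work, as an engineer would, in place of code of your own. Each camera call takes 0.05 s, during which the arm holds its last target. There are 200 camera calls.

## Task

Make up the primary-colours class kit in the wooden tray: take the red, yellow and blue paint tubes that lie loose beside it and lay them flat in its three bays, each in the bay with its own colour chip and with its cap towards the chip, and lay the white-ended eraser flat in the small pocket at the tray's near end. The green tube and the pink-ended eraser are not part of the kit: leave them where they lie.

Things in the scene. Friction and masses are not known exactly. Their poses are not given: they have to be found in the camera images.
- kit_tray: fixed wooden tray 208 (x) by 186 mm. Origin: centre of underside; x away from robot to the head rail, y left. 3 bays along x: 46 mm wide, x -52..84, y = 60, 0, -60, floor z 6; ribs to z 20, rims z 24, all cut down to z 8 at x 8..54 for fingers. Eraser pocket, near end: centre x -78, y 0, 39 (x) by 76 mm (y), floor z 12, lips z 20, open in the middle 36 mm of both long sides for fingers.
- chip_red: flat red chip, 13 by 41 mm, in a brass holder on the tray's head rail; marks the bay of the red tube (which bay differs from start to start). Fixed to the tray; origin: centre of its underside, 24 mm above the counter; axes as the tray's. The middle of its bay is at x = -78 mm, y = 0 in the chip's frame.
- chip_yellow: flat yellow chip, 13 by 41 mm, in a brass holder on the tray's head rail; marks the bay of the yellow tube (which bay differs from start to start). Fixed to the tray; origin: centre of its underside, 24 mm above the counter; axes as the tray's. The middle of its bay is at x = -78 mm, y = 0 in the chip's frame.
- chip_blue: flat blue chip, 13 by 41 mm, in a brass holder on the tray's head rail; marks the bay of the blue tube (which bay differs from start to start). Fixed to the tray; origin: centre of its underside, 24 mm above the counter; axes as the tray's. The middle of its bay is at x = -78 mm, y = 0 in the chip's frame.
- tube_red: loose white paint tube with a red band, lying flat, 122 mm long; 34 mm wide at the thin crimped end, tapering to 24 mm (25 mm tall) at the shoulder. Origin: mid-length, underside. y from cap to crimp: cap tip y=-61, shoulder -39, crimp +61 mm; x across. Best pinched across x at y=-15 mm: about 28 mm wide, 22 tall. Starts with the cap away from the robot (within 0.35 rad).
- tube_yellow: loose white paint tube with a yellow band, lying flat, 122 mm long; 34 mm wide at the thin crimped end, tapering to 24 mm (25 mm tall) at the shoulder. Origin: mid-length, underside. y from cap to crimp: cap tip y=-61, shoulder -39, crimp +61 mm; x across. Best pinched across x at y=-15 mm: about 28 mm wide, 22 tall. Starts with the cap away from the robot (within 0.35 rad).
- tube_blue: loose white paint tube with a blue band, lying flat, 122 mm long; 34 mm wide at the thin crimped end, tapering to 24 mm (25 mm tall) at the shoulder. Origin: mid-length, underside. y from cap to crimp: cap tip y=-61, shoulder -39, crimp +61 mm; x across. Best pinched across x at y=-15 mm: about 28 mm wide, 22 tall. Starts with the cap away from the robot (within 0.35 rad).
- eraser_white: loose eraser, red card sleeve with a white end; 23 mm (x) by 56 mm (y) by 13 mm high, lying flat. Origin: centre of its underside; y along its length. It may lie in the pocket either way round, its length along the tray's y.
- tube_green: loose white paint tube with a green band, lying flat, 122 mm long; 34 mm wide at the thin crimped end, tapering to 24 mm (25 mm tall) at the shoulder. Origin: mid-length, underside. y from cap to crimp: cap tip y=-61, shoulder -39, crimp +61 mm; x across. Best pinched across x at y=-15 mm: about 28 mm wide, 22 tall. Look-alike, not part of the kit.
- eraser_pink: loose eraser like the other, 23 by 56 by 13 mm, but with a pink end; origin: centre of its underside. Look-alike, not part of the kit.

How it is judged:
At the end, for the whole second after the job is handed in: Red, yellow, blue tubes at rest flat on the floor of their chip's bay, cap to chip, within 12 mm across, 13 mm along, 0.22 rad; white-ended eraser at rest flat in the pocket, within 11 mm and 0.3 rad of its middle and direction; green tube and pink-ended eraser within 30 mm of their start (x of tube_red in the frame of chip_red between -0.091 and -0.065 m and y of tube_red in the frame of chip_red between -0.012 and 0.012 m and z of tube_red in the frame of kit_tray between 0.002 and 0.01 m and angle between each of tube_red, tube_yellow, tube_blue, eraser_white's own z axis and vertical below 0.12 rad and angle between the y axis of tube_red and the x axis of chip_red, either way round below 0.22 rad and y of chip_red in the frame of tube_red below -0.03 m and linear speed of each of tube_red, tube_yellow, tube_blue, eraser_white below 0.02 m/s and x of tube_yellow in the frame of chip_yellow between -0.091 and -0.065 m and y of tube_yellow in the frame of chip_yellow between -0.012 and 0.012 m and z of tube_yellow in the frame of kit_tray between 0.002 and 0.01 m and angle between the y axis of tube_yellow and the x axis of chip_yellow, either way round below 0.22 rad and y of chip_yellow in the frame of tube_yellow below -0.03 m and x of tube_blue in the frame of chip_blue between -0.091 and -0.065 m and y of tube_blue in the frame of chip_blue between -0.012 and 0.012 m and z of tube_blue in the frame of kit_tray between 0.002 and 0.01 m and angle between the y axis of tube_blue and the x axis of chip_blue, either way round below 0.22 rad and y of chip_blue in the frame of tube_blue below -0.03 m and x of eraser_white in the frame of kit_tray between -0.089 and -0.067 m and y of eraser_white in the frame of kit_tray between -0.011 and 0.011 m and z of eraser_white in the frame of kit_tray between 0.008 and 0.016 m and angle between the y axis of eraser_white and the y axis of kit_tray, either way round below 0.3 rad and distance of each of tube_green, eraser_pink from where it was at the start of the episode below 0.03 m); the robot touches nothing.
It fails at once if the green tube is moved more than 30 mm (distance of tube_green from where it was at the start of the episode above 0.03 m).
It fails at once if the pink-ended eraser is moved more than 30 mm (distance of eraser_pink from where it was at the start of the episode above 0.03 m).
It also fails if it takes over 88 s, if anything falls off the work surface, if the arm or the gripper's body presses on something with over 40 N, if the wrist force passes 120 N, or if a joint passes its speed limit or range.

## Working session

There is one attempt and no reset: what is moved stays moved. The work goes in short steps, Python scripts to look and compute and a tool call to move; the robot and the scene stay as the last step left them, time stands still between calls to the robot, and variables do not carry over. Pictures are saved under pics/ and viewed, at most 14 in all, crops included, and the job is handed in when it is done.

Besides the shell and the picture viewer there is one more tool, called after "Call:" as a command line: name --argument value ..., lists and objects as JSON in quotes. carry_out: Moves the arm, as the interface text tells. Its arguments: {"type":"object","properties":{"increments":{"type":"array","items":{"type":"array","items":{"type":"array","items":{"type":"number","minimum":-1,"maximum":1}}}},"jaw":{"type":"number"},"squeeze":{"type":"number"}},"required":["increments"]}

```bash
mkdir -p pics; ls; python3 - <<'E'
from workcell import env
import cv2, numpy as np
s=env.get_state(); print({k:np.round(v,3) for k,v in s.items()})
for n in ("top","scene"):
    c=env.read_camera(n); cv2.imwrite(f"pics/{n}0.png",c["frame"]); print(n,c["intrinsics"],c["k1"],c["R"],c["t"])
    for k in ["kit_tray","chip_red","chip_yellow","chip_blue","tube_red","tube_yellow","tube_blue","tube_green","eraser_white","eraser_pink"]:
        print(k,[(np.round(d["position"],3),round(d["score"],2)) for d in env.find_in(n,k)[:3]])
print(env.get_state()["clock"])
E
```

```text
pics
{'clock': np.float64(0.0), 'joint_pos': array([1.188, 0.314, 0.045, 1.304, 0.   , 1.431]), 'qvel': array([ 0.002, -0.001, -0.   ,  0.001,  0.   ,  0.   ]), 'tau': array([ 0.0000e+00, -4.8062e+01,  2.9854e+01,  1.9000e-02, -0.0000e+00,
       -0.0000e+00]), 'tcp_pos': array([0.138, 0.558, 0.249]), 'orientation': array([-0.   ,  0.121,  0.993, -0.001]), 'wrist_force': array([-0.223, -0.186, -0.428]), 'ft_torque': array([-0.006, -0.009, -0.003]), 'grip_force': np.float64(0.0), 'finger_gap': np.float64(0.085)}
top [[428.5434962    0.         261.85685878]
 [  0.         428.5434962  182.28824799]
 [  0.           0.           1.        ]] -0.05142364552983972 [[ 0.02253144 -0.99962135 -0.01579548]
 [-0.98671445 -0.01969228 -0.16126629]
 [ 0.16089418  0.01921919 -0.98678452]] [0.17057706 0.57126887 0.96053198]
kit_tray [(array([0.536, 0.024, 0.008]), 0.9), (array([0.432, 0.304, 0.014]), 0.69)]
chip_red [(array([0.637, 0.034, 0.028]), 0.6)]
chip_yellow [(array([ 0.643, -0.025,  0.021]), 0.49), (array([0.433, 0.302, 0.018]), 0.49)]
chip_blue [(array([0.634, 0.034, 0.027]), 0.67), (arra
[... 678 characters left out ...]
[ 0.52451965 -0.85110714  0.02226592]
 [-0.52746914 -0.34537464 -0.77620401]
 [ 0.66832286  0.39538967 -0.63008854]] [-0.12884378  0.41168667  0.44154435]
kit_tray [(array([0.522, 0.024, 0.014]), 0.64), (array([0.449, 0.407, 0.01 ]), 0.4)]
chip_red []
chip_yellow []
chip_blue []
tube_red [(array([0.427, 0.297, 0.015]), 0.97), (array([0.573, 0.39 , 0.017]), 0.25)]
tube_yellow [(array([0.434, 0.218, 0.016]), 0.61)]
tube_blue [(array([0.578, 0.306, 0.016]), 0.6)]
tube_green [(array([0.572, 0.389, 0.017]), 0.58)]
eraser_white [(array([0.446, 0.403, 0.015]), 0.63), (array([ 0.642, -0.025,  0.025]), 0.17)]
eraser_pink [(array([0.58 , 0.21 , 0.015]), 0.49), (array([0.436, 0.215, 0.016]), 0.34)]
1.1
```

View pics/top0.png

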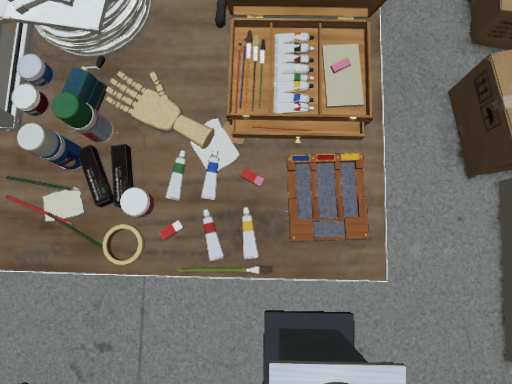

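View pics/scene0.png

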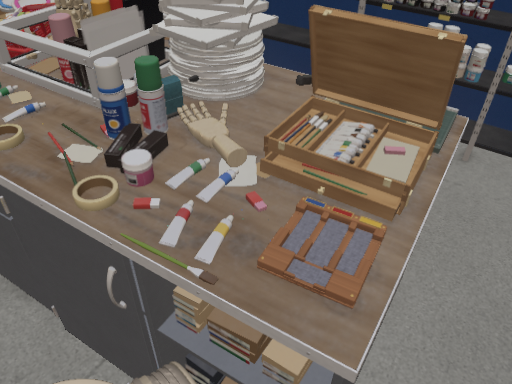

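Top view: blue, red and yellow chips at columns 301, 325 and 350 (row 157). Tubes: red (212,235), yellow (249,233), blue (211,175), all caps up; white eraser (171,230), pink (252,177), green (176,175). The network's positions match, so next I measure poses from the depth map.

```bash
cat > h.py <<'E'
from workcell import env
import cv2, numpy as np
from scipy.spatial.transform import Rotation as Ro
def cloud(cam, pose=None):
    c=env.read_camera(cam); f=c["frame"]; z=c["z_map"]; K=c["intrinsics"]
    v,u=np.mgrid[:384,:512].astype(np.float64)
    d=np.array([c["k1"],0,0,0,0.])
    n=cv2.undistortPoints(np.stack([u.ravel(),v.ravel()],1)[:,None],K,d)[:,0].reshape(384,512,2)
    P=np.dstack([n[...,0]*z,n[...,1]*z,z])
    if cam=="wrist":
        T=c["T_tool_cam"]; P=P@T[:3,:3].T+T[:3,3]
        q=pose["orientation"]; P=P@Ro.from_quat(np.r_[q[1:],q[0]]).as_matrix().T+pose["tcp_pos"]
    else: P=(P-c["t"])@c["R"]
    P[z==0]=np.nan
    return f,P
def rect(P,m):
    m=cv2.morphologyEx(m.astype(np.uint8),cv2.MORPH_OPEN,np.ones((2,2)))
    n,l,st,_=cv2.connectedComponentsWithStats(m)
    if n<2: return None
    m=l==1+st[1:,4].argmax()
    p=P[m]; (c,(w,h),a)=cv2.minAreaRect((p[:,:2]*1000).astype(np.float32))
    a=np.deg2rad(a); 
    if w>h: L,W,ang=w,h,a
    else: L,W,ang=h,w,a+np.pi/2
    return np.round(c,1),round(L,1),round(W,1),round((ang+np.pi/2)%np.pi-np.pi/2,3),len(p),np.round(np.percentile(p[:,2]*1000,[2,50,98]),1),np.round(p.mean(0)*1000,1)
E
python3 - <<'E'
from h import *
f,P=cloud("top"); h=cv2.cvtColor(f,cv2.COLOR_BGR2HSV)
X,Y,Z=P[...,0],P[...,1],P[...,2]
tab=(np.abs(X-.5)<.1)&(np.abs(Y-.16)<.02); print("table z",np.nanmedian(Z[tab]),np.nanstd(Z[tab]))
S={"red":(.432,.3),"yel":(.441,.217),"blu":(.58,.304),"grn":(.578,.396),"wht":(.446,.402),"pnk":(.587,.208)}
for k,(x,y) in S.items():
    r=.045 if k in("wht","pnk") else .08
    near=(np.abs(X-x)<r)&(np.abs(Y-y)<.042)
    print(k,"z  ",rect(P,near&(Z>.005)))
    print(k,"col",rect(P,near&((h[...,2]>150)|(h[...,1]>140))))
    # coloured band/cap
    print("  sat",rect(P,near&(h[...,1]>140)&(Z>.006)))
for k,lo,hi in(("blue",100,130),("red",170,190),("yel",20,35)):
    H=h[...,0].astype(int); H=np.where((H<10)&(k=="red"),H+180,H)
    print("chip",k,rect(P,(X>.6)&(X<.66)&(Y>-.07)&(Y<.13)&(H>=lo)&(H<hi)&(h[...,1]>150)&(h[...,2]>90)))
m=(X>.4)&(X<.67)&(Y>-.09)&(Y<.15)&(Z>.004)
print("tray",rect(P,m))
E
```

```text
table z -0.0004884258005430374 0.0019446077185984805
red z   (array([447.5, 301.8]), 110.7, 25.0, np.float64(0.272), 489, array([nan, nan, nan]), array([nan, nan, nan]))
red col (array([nan, nan]), 0.0, 0.0, np.float64(-1.571), 532, array([nan, nan, nan]), array([nan, nan, nan]))
  sat (array([457.7, 305.7]), 22.3, 19.8, np.float64(-1.283), 88, array([-1.8, 21.9, 26.2]), array([458.3, 304.6,  19.9]))
yel z   (array([451.8, 213. ]), 110.6, 26.3, np.float64(0.205), 497, array([nan, nan, nan]), array([nan, nan, nan]))
yel col (array([449.1, 208.9]), 121.7, 30.0, np.float64(0.105), 545, array([nan, nan, nan]), array([nan, nan, nan]))
  sat (array([464.9, 213.9]), 22.2, 19.7, np.float64(-1.388), 87, array([nan, nan, nan]), array([nan, nan, nan]))
blu z   (array([594.3, 304.2]), 112.3, 28.8, np.float64(-0.187), 463, array([nan, nan, nan]), array([nan, nan, nan]))
blu col (array([593.4, 300.3]), 129.5, 83.4, np.float64(0.016), 956, array([nan, nan, nan]), array([nan, nan, nan]))
  sat (array([606.7, 303.8]), 22.3, 20.8, np.float64(-0.122), 80, array([-1.4, 20.7, 25.7]), array([605.7, 302.4,
[... 840 characters left out ...]
([584.5, 206.4]), 53.4, 20.8, np.float64(1.102), 205, array([nan, nan, nan]), array([nan, nan, nan]))
  sat (array([589. , 214.5]), 35.0, 21.9, np.float64(1.094), 134, array([nan, nan, nan]), array([nan, nan, nan]))
chip blue (array([631.5,  88.2]), 36.6, 9.0, np.float64(-1.54), 64, array([nan, nan, nan]), array([nan, nan, nan]))
chip red (array([633.7,  28.8]), 39.2, 11.7, np.float64(-1.561), 84, array([21.9, 24.8, 28.6]), array([634.1,  28.6,  25.1]))
chip yel (array([637. , -30.9]), 42.4, 13.5, np.float64(-1.547), 107, array([20.2, 24.8, 29.2]), array([636.6, -30.9,  24.7]))
tray (array([542.3,  21.8]), 206.6, 190.7, np.float64(0.064), 6129, array([nan, nan, nan]), array([nan, nan, nan]))
```

```bash
cat > m.py <<'E'
from h import *
def comp(P,m):
    m=m&np.isfinite(P[...,2])
    n,l,st,_=cv2.connectedComponentsWithStats(m.astype(np.uint8),connectivity=4)
    p=P[l==1+st[1:,4].argmax()]; return p*1000
def line(p):
    c=p[:,:2].mean(0); w,v=np.linalg.eigh(np.cov((p[:,:2]-c).T)); a=v[:,1]
    if a[0]<0:a=-a
    s=(p[:,:2]-c)@np.c_[a,[-a[1],a[0]]]; lo,hi=np.percentile(s,[1,99],axis=0)
    mid=c+((lo+hi)/2)@np.array([a,[-a[1],a[0]]])
    return np.round(mid,1),np.round(hi-lo,1),round(np.arctan2(a[1],a[0]),3),len(p)
S={"red":(.432,.3),"yel":(.441,.217),"blu":(.58,.304),"grn":(.578,.396),"wht":(.446,.402),"pnk":(.587,.208)}
E
python3 - <<'E'
from m import *
Ps=[cloud("top") for _ in range(6)]
f=Ps[0][0]; P=np.nanmedian([p for _,p in Ps],axis=0)
X,Y,Z=P[...,0],P[...,1],P[...,2]
for k,(x,y) in S.items():
    r=.045 if k in("wht","pnk") else .08
    print(k,line(comp(P,(np.abs(X-x)<r)&(np.abs(Y-y)<.042)&(Z>.004))))
m=(X>.42)&(X<.66)&(Y>-.09)&(Y<.14)&(Z>.004)
p=comp(P,m); print("tray",cv2.minAreaRect(p[:,:2].astype(np.float32)))
p=comp(P,m&(Z>.0215)&(X>.6)); print("headrail",line(p))
h=cv2.cvtColor(f,cv2.COLOR_BGR2HSV)
# chips+ bay felt (greyish-blue floors)
fl=m&(h[...,1]<90)&(Z<.017)
for n_,(y0,y1,x0,x1) in {"L":(.055,.12,.48,.63),"M":(0.0,.06,.48,.63),"R":(-.07,-.005,.48,.63),"pocket":(-.03,.07,.42,.485)}.items():
    p=comp(P,fl&(Y>y0)&(Y<y1)&(X>x0)&(X<x1)); print(n_,cv2.minAreaRect(p[:,:2].astype(np.float32)),np.median(p[:,2]))
s=env.get_state(); print(s["clock"])
E
```

```text
red (array([447.7, 305. ]), array([109.7,  29.9]), np.float64(0.247), 524)
yel (array([453.4, 214.9]), array([108.8,  29.8]), np.float64(0.123), 517)
blu (array([594.5, 308.6]), array([109.8,  29.6]), np.float64(-0.133), 492)
grn (array([591.5, 390.7]), array([111. ,  29.4]), np.float64(-0.196), 471)
wht (array([453.1, 400. ]), array([54.8, 22.9]), np.float64(-0.985), 232)
pnk (array([586.5, 208.9]), array([54.5, 22.6]), np.float64(1.08), 219)
tray ((542.0693969726562, 26.326461791992188), (209.0772705078125, 186.8308563232422), 3.110745906829834)
headrail (array([626.8,  31.5]), array([183.5,  34.6]), np.float64(-1.519), 674)
L ((555.8392333984375, 82.10840606689453), (135.43496704101562, 36.89563751220703), 2.530750036239624) 5.937898244130042
M ((558.551025390625, 27.189388275146484), (136.10009765625, 47.17647933959961), 3.2682149410247803) 6.063733158692063
R ((561.613525390625, -28.248924255371094), (135.84571838378906, 36.81446075439453), 2.8469748497009277) 6.061998990039622
pocket ((464.2831726074219, 21.631458282470703), (38.947425842285156, 75.74813842773438), 3.4299137592315674) 11.913226166152295
1.45
```

```bash
cat > go.py <<'E'
import sys
from h import *
def rows(*targets):
    s=env.get_state(); q=s["orientation"]; R0=Ro.from_quat(np.r_[q[1:],q[0]])
    print("t",round(float(s["clock"]),2),"tcp",np.round(s["tcp_pos"]*1000,1),"psi",round(psi(R0),3),"F",np.round(s["wrist_force"],1),"gap",round(float(s["finger_gap"])*1000,1),"grip",round(float(s["grip_force"]),1))
    for x,y,z,a in targets:
        d=R0.inv().apply((np.array([x,y,z])/1000-s["tcp_pos"]))/.5
        Rt=Ro.from_matrix([[-np.cos(a),-np.sin(a),0],[-np.sin(a),np.cos(a),0],[0,0,-1]])
        # columns: x=(-c,-s,0), y=(-s,c,0), z=(0,0,-1)
        r=(R0.inv()*Rt).as_rotvec()/(2*np.pi)
        print([round(float(v),4) for v in np.r_[d,r]])
def psi(R):
    y=R.as_matrix()[:,1]; return float(np.arctan2(y[1],y[0])-np.pi/2)
if __name__=="__main__":
    v=[float(a) for a in sys.argv[1:]]; rows(*[v[i:i+4] for i in range(0,len(v),4)])
E
python3 go.py 453 400 200 -0.985 453 400 120 -.985
```

```text
t 1.45 tcp [138.3 558.2 250.3] psi -0.243 F [ 0.2 -0.5  0.2] gap 85.7 grip 0.0
[-0.687, -0.1557, 0.1006, 0.0, -0.0, 0.1181]
[-0.687, -0.1557, 0.2606, 0.0, -0.0, 0.1181]
```

Call:
carry_out --increments '[[[-0.687, -0.1557, 0.1006, 0, 0, 0.1181], [-0.687, -0.1557, 0.1006, 0, 0, 0.1181], [-0.687, -0.1557, 0.1006, 0, 0, 0.1181], [-0.687, -0.1557, 0.1006, 0, 0, 0.1181], [-0.687, -0.1557, 0.1006, 0, 0, 0.1181]]]' --jaw 0

```text
clock: 2.08
tcp_pos: [0.4164, 0.4183, 0.2061]
orientation: [0.0, 0.473, 0.881, 0.0]
wrist_force: [-0.2, 1.5, 0.1]
finger_gap: 0.0855
grip_force: 0.0
```

```bash
python3 go.py 453 400 150 -0.985
```

```text
t 2.08 tcp [416.4 418.3 206.1] psi -0.986 F [-0.2  1.5  0.1] gap 85.5 grip 0.0
[-0.0709, 0.0408, 0.1122, 0.0001, -0.0, -0.0002]
```

Call:
carry_out --increments '[[[-0.071, 0.041, 0.112, 0, 0, 0], [-0.071, 0.041, 0.112, 0, 0, 0]]]' --jaw 0.4

```text
clock: 2.33
tcp_pos: [0.4518, 0.3981, 0.1462]
orientation: [-0.001, 0.475, 0.88, -0.003]
wrist_force: [-0.6, -0.1, 0.1]
finger_gap: 0.0524
grip_force: 0.0
```

```bash
cat > look.py <<'E'
import sys
from m import *
n,x,y,r,zt=sys.argv[1],*map(float,sys.argv[2:6])
s=env.get_state(); f,P=cloud("wrist",s); cv2.imwrite(f"pics/{n}.png",f)
X,Y,Z=P[...,0],P[...,1],P[...,2]
print("tcp",s["tcp_pos"],"gap",s["finger_gap"])
m=(np.hypot(X-x/1000,Y-y/1000)<r/1000)&(Z>zt/1000)&(Z<.05)
p=comp(P,m); print(line(p),np.round(np.percentile(p[:,2],[5,50,95]),1),"below",np.round(np.nanpercentile(Z[Z<.004]*1000,[10,50,90]),1))
E
python3 look.py w1 453 400 45 5; python3 go.py 453 400 150 -.985
```

```text
tcp [0.45176525 0.39810268 0.14621801] gap 0.052442615410096746
(array([453. , 404.4]), array([54.9, 22.4]), np.float64(-0.972), 2005) [11.5 13.3 14.6] below [-8.18e+02  2.00e-01  1.30e+00]
t 2.38 tcp [451.3 399.  147.3] psi -0.988 F [-0.1  0.6 -0. ] gap 51.2 grip 0.0
[-0.0002, 0.0038, -0.0054, -0.0008, -0.0, -0.0004]
```

View pics/w1.png

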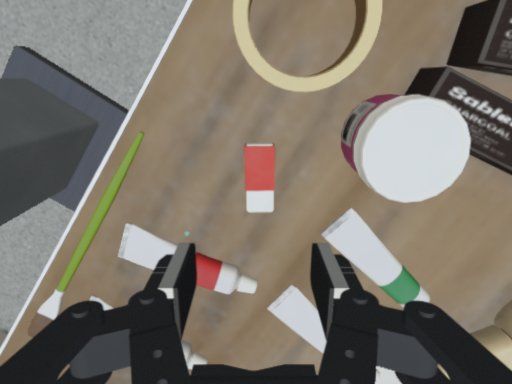

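Wrist view: red sleeve with white end at (260,177), green tube, jar and red tube all clear of the fingers. Measured (453, 404), consistent with the top camera, so I descend.

```bash
python3 go.py 453 402.5 45 -.975 453 402.5 24 -.975
```

```text
t 2.38 tcp [451.3 399.  147.3] psi -0.988 F [-0.1  0.6 -0. ] gap 51.2 grip 0.0
[0.004, 0.0076, 0.2046, -0.0008, -0.0, -0.002]
[0.004, 0.0078, 0.2466, -0.0008, -0.0, -0.002]
```

Call:
carry_out --increments '[[[0.004, 0.0076, 0.2, 0, 0, -0.002], [0.004, 0.0076, 0.2, 0, 0, -0.002], [0.004, 0.0076, 0.244, 0, 0, -0.002], [0.004, 0.0076, 0.244, 0, 0, -0.002]]]' --jaw 0.4

```text
clock: 2.88
tcp_pos: [0.4516, 0.4052, 0.0276]
orientation: [-0.001, 0.466, 0.885, -0.001]
wrist_force: [-0.1, -0.2, -0.1]
finger_gap: 0.051
grip_force: 0.0
```

```bash
python3 look.py w2 453 402 40 4; python3 go.py 453 402.5 22 -.985; python3 - <<'E'
from m import *
s=env.get_state(); f,P=cloud("wrist",s)
# finger tips: lowest finger points in tool frame near TCP
q=s["orientation"]; T=(P.reshape(-1,3)-s["tcp_pos"])@Ro.from_quat(np.r_[q[1:],q[0]]).as_matrix()
dark=(f.reshape(-1,3).max(1)<70)
m=dark&(np.abs(T[:,0])<.02)&(np.abs(T[:,1])<.06)&(T[:,2]<.04)
for sg in(1,-1):
    t=T[m&(sg*T[:,1]>.015)]; print(len(t),np.round(np.percentile(t*1000,[2,50,98],axis=0),1))
E
```

```text
tcp [0.45159426 0.40524586 0.02763042] gap 0.051005267614407865
(array([452.6, 404.8]), array([54.2, 22.4]), np.float64(-0.972), 5495) [10.7 13.2 14.3] below [-0.8  0.4  1.3]
t 2.92 tcp [452.7 405.8  29. ] psi -0.971 F [0.8 0.6 0.4] gap 51.2 grip 0.0
[-0.0058, -0.0032, 0.014, 0.0, -0.0, 0.0023]
11674 [[ -7.1  16.9 -65.2]
 [ 12.9  37.3 -44.6]
 [ 18.6  58.9   4.8]]
11728 [[ -7.3 -58.6 -65.2]
 [ 12.8 -37.3 -44.4]
 [ 18.5 -16.8   4.5]]
```

Call:
carry_out --increments '[[[-0.003, -0.001, 0.014, 0, 0, 0], [-0.003, -0.001, 0.014, 0, 0, 0]]]'

```text
clock: 3.22
tcp_pos: [0.4541, 0.4034, 0.0217]
orientation: [0.0, 0.467, 0.884, 0.0]
wrist_force: [0.3, -0.3, 0.1]
finger_gap: 0.0513
grip_force: 0.0
```

Call:
carry_out --increments '[[[0, 0, 0, 0, 0, 0], [0, 0, 0, 0, 0, 0], [0, 0, 0, 0, 0, 0], [0, 0, 0, 0, 0, 0]]]' --jaw 1 --squeeze 40

```text
clock: 3.72
tcp_pos: [0.4543, 0.4035, 0.0216]
orientation: [0.0, 0.467, 0.884, 0.0]
wrist_force: [-0.2, 0.3, 4.7]
finger_gap: 0.022
grip_force: 39.7
```

```bash
python3 go.py 453 402.5 120 -1.3 464.2 22 120 -1.516
```

```text
t 3.73 tcp [454.3 403.5  21.6] psi -0.972 F [-0.2  0.3  4.7] gap 22.0 grip 39.7
[-0.0002, -0.003, -0.1967, 0.0002, -0.0, 0.0521]
[-0.6415, -0.4132, -0.1971, 0.0002, -0.0, 0.0865]
```

Call:
carry_out --increments '[[[0, 0, -0.12, 0, 0, 0], [-0.05, -0.05, -0.19, 0, 0, 0.02], [-0.6415, -0.4132, -0.19, 0, 0, 0.0865], [-0.6415, -0.4132, -0.19, 0, 0, 0.0865], [-0.6415, -0.4132, -0.19, 0, 0, 0.0865]]]'

```text
clock: 4.35
tcp_pos: [0.4559, 0.1796, 0.116]
orientation: [0.0, 0.688, 0.726, 0.0]
wrist_force: [1.0, -0.5, 0.1]
finger_gap: 0.022
grip_force: 39.4
```

```bash
python3 go.py 464.2 22 70 -1.516
```

```text
t 4.35 tcp [455.9 179.6 116. ] psi -1.518 F [ 1.  -0.5  0.1] gap 22.0 grip 39.4
[-0.3156, -0.0003, 0.0921, 0.0, 0.0, -0.0002]
```

Call:
carry_out --increments '[[[-0.315, 0, 0, 0, 0, 0], [-0.315, 0, 0, 0, 0, 0], [-0.315, 0, 0.06, 0, 0, 0], [-0.315, 0, 0.06, 0, 0, 0]]]'

```text
clock: 4.85
tcp_pos: [0.4632, 0.022, 0.0843]
orientation: [-0.002, 0.689, 0.725, -0.001]
wrist_force: [-0.9, 0.2, -0.9]
finger_gap: 0.0219
grip_force: 39.4
```

```bash
python3 - <<'E'
from m import *
s=env.get_state(); f,P=cloud("wrist",s); cv2.imwrite("pics/w3.png",f)
X,Y,Z=P[...,0],P[...,1],P[...,2]
h=cv2.cvtColor(f,cv2.COLOR_BGR2HSV)
m=(np.abs(X-.464)<.05)&(np.abs(Y-.022)<.06)&(h[...,1]<90)&(Z<.016)&(Z>.009)
try: p=comp(P,m); print("pocket",cv2.minAreaRect(p[:,:2].astype(np.float32)),np.median(p[:,2]))
except Exception as e: print(e)
E
python3 go.py 464.2 22 36 -1.516
```

```text
pocket ((461.899658203125, 32.62709045410156), (48.02374267578125, 54.83885955810547), 3.0375866889953613) 13.184903850651256
t 4.9 tcp [463.8  23.2  85.2] psi -1.519 F [-0.   0.1 -0.9] gap 22.1 grip 39.4
[-0.0026, 0.001, 0.0983, -0.0004, -0.0002, -0.0004]
```

View pics/w3.png

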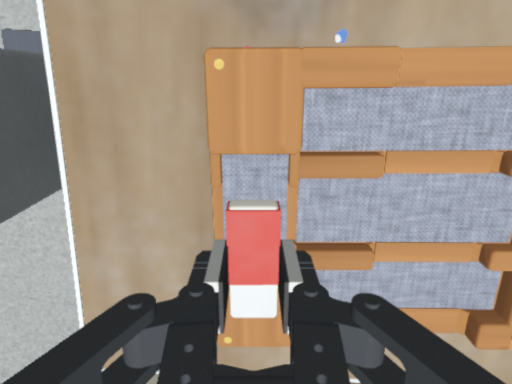

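The eraser is held between the pads at (253,260), aligned over the pocket (columns 222–287). Lowering it.

Call:
carry_out --increments '[[[0, 0.001, 0.06, 0, 0, 0], [0, 0.001, 0.09, 0, 0, 0], [0, 0.001, 0.096, 0, 0, 0], [0, 0.001, 0.096, 0, 0, 0]]]'

```text
clock: 5.4
tcp_pos: [0.4658, 0.0248, 0.0387]
orientation: [0.0, 0.687, 0.727, 0.0]
wrist_force: [0.4, 0.5, -0.0]
finger_gap: 0.0219
grip_force: 39.4
```

```bash
python3 go.py 464.2 22 35 -1.516
```

```text
t 5.4 tcp [465.8  24.8  38.7] psi -1.514 F [ 0.4  0.5 -0. ] gap 21.9 grip 39.4
[-0.0054, -0.0036, 0.0073, 0.0001, -0.0, 0.0003]
```

Call:
carry_out --increments '[[[-0.005, -0.003, 0.008, 0, 0, 0], [-0.005, -0.003, 0.008, 0, 0, 0]]]'

```text
clock: 5.65
tcp_pos: [0.4641, 0.0214, 0.0343]
orientation: [0.0, 0.687, 0.726, 0.0]
wrist_force: [0.2, -0.2, -0.2]
finger_gap: 0.0222
grip_force: 39.4
```

Call:
carry_out --increments '[[[0, 0, 0, 0, 0, 0], [0, 0, 0, 0, 0, 0]]]' --jaw 0.6

```text
clock: 5.9
tcp_pos: [0.4643, 0.0214, 0.0343]
orientation: [0.0, 0.687, 0.726, 0.0]
wrist_force: [0.1, 0.1, -0.4]
finger_gap: 0.0342
grip_force: 0.0
```

Call:
carry_out --increments '[[[0, 0, -0.1, 0, 0, 0], [0, 0, -0.2, 0, 0, 0], [0, 0, -0.2, 0, 0, 0]]]' --jaw 0.6

```text
clock: 6.28
tcp_pos: [0.4672, 0.021, 0.1381]
orientation: [0.003, 0.687, 0.726, 0.002]
wrist_force: [0.5, -0.2, 0.3]
finger_gap: 0.0341
grip_force: 0.0
```

```bash
python3 - <<'E'
from m import *
f,P=cloud("top"); X,Y,Z=P[...,0],P[...,1],P[...,2]
s=env.get_state(); f,P=cloud("wrist",s); X,Y,Z=P[...,0],P[...,1],P[...,2]; cv2.imwrite("pics/w4.png",f)
h=cv2.cvtColor(f,cv2.COLOR_BGR2HSV); 
m=(np.abs(X-.464)<.03)&(np.abs(Y-.022)<.045)&(Z>.022)&(Z<.04)
p=comp(P,m); print(line(p),np.median(p[:,2]))
E
python3 go.py 447 213 130 .12  462.3 216 130 .12
```

```text
(array([463.9,  22.9]), array([54.3, 22.4]), np.float64(-1.503), 2267) 25.300531066103318
t 6.38 tcp [464.4  21.4 134.4] psi -1.516 F [ 0.3  0.5 -0.1] gap 34.2 grip 0.0
[0.3846, -0.0137, 0.0088, 0.0002, 0.0002, -0.2603]
[0.3889, 0.0172, 0.0088, 0.0002, 0.0002, -0.2603]
```

Call:
carry_out --increments '[[[0.389, 0.017, 0, 0, 0, -0.26], [0.389, 0.017, 0, 0, 0, -0.26], [0.389, 0.017, 0, 0, 0, -0.26], [0.389, 0.017, 0, 0, 0, -0.26], [0.389, 0.017, 0, 0, 0, -0.26]]]' --jaw 0.3

```text
clock: 7.0
tcp_pos: [0.4602, 0.2172, 0.1319]
orientation: [-0.002, 0.281, 0.96, -0.001]
wrist_force: [0.1, -0.1, 0.6]
finger_gap: 0.0602
grip_force: 0.0
```

```bash
python3 go.py 462.3 216 150 .12
```

```text
t 7.0 tcp [460.2 217.2 131.9] psi -0.569 F [ 0.1 -0.1  0.6] gap 60.2 grip 0.0
[-0.0048, 0.0001, -0.0362, -0.0003, -0.0005, -0.1097]
```

Call:
carry_out --increments '[[[-0.005, 0, -0.035, 0, 0, -0.11], [-0.005, 0, -0.035, 0, 0, -0.11], [-0.005, 0, -0.035, 0, 0, -0.11], [-0.005, 0, -0.035, 0, 0, -0.11], [-0.005, 0, -0.035, 0, 0, -0.11]]]' --jaw 0.3

```text
clock: 7.62
tcp_pos: [0.4628, 0.2144, 0.1498]
orientation: [-0.002, -0.056, 0.998, -0.0]
wrist_force: [-0.1, -0.8, -0.6]
finger_gap: 0.0597
grip_force: 0.0
```

```bash
cat > tube.py <<'E'
import sys
from m import *
# fit tube footprint (trapezoid body + cap) to cloud: name x y psi
n,x,y,a=sys.argv[1],*map(float,sys.argv[2:5])
s=env.get_state(); f,P=cloud("wrist",s); cv2.imwrite(f"pics/{n}.png",f)
q=P*1000; d=q[...,:2]-[x,y]; u=d@[np.cos(a),np.sin(a)]; v=d@[-np.sin(a),np.cos(a)]
m=(abs(u)<75)&(abs(v)<32)&(q[...,2]>3.5)&(q[...,2]<40)
p=comp(P,m); print("line",line(p),"z95",np.round(np.percentile(p[:,2],95),1))
c=p[:,:2]-[x,y]; U=c@[np.cos(a),np.sin(a)]; V=c@[-np.sin(a),np.cos(a)]
us,ms=[],[]
for k in np.arange(-55,60,5):
    b=(U>k)&(U<k+5)
    if b.sum()>15:
        lo,hi=np.percentile(V[b],[2,98]); us.append(k+2.5); ms.append((lo+hi)/2); print(k,len(V[b]),round(hi-lo,1),round((lo+hi)/2,1),round(np.median(p[b,2]),1))
print("u range",np.percentile(U,[.5,99.5]),"fit slope/offset",np.polyfit(us,ms,1))
E
python3 tube.py w5 447.4 214.2 .123; python3 go.py 462.3 216 50 .12
```

```text
line (array([451. , 216.9]), array([112.5,  30.4]), np.float64(0.128), 4971) z95 25.0
-55 195 31.2 1.7 4.4
-50 301 31.3 1.7 6.2
-45 299 31.3 2.3 8.5
-40 286 31.2 2.0 10.2
-35 280 30.6 1.9 11.7
-30 277 29.7 2.0 12.9
-25 275 28.9 2.0 14.3
-20 255 28.5 2.1 15.5
-15 259 28.6 2.2 16.6
-10 247 27.2 2.1 17.9
-5 234 27.3 2.0 18.8
0 226 26.6 2.4 19.8
5 233 25.8 2.4 21.1
10 216 25.2 2.3 22.3
15 211 25.1 2.3 23.2
20 196 24.8 2.6 23.5
25 190 23.8 2.2 24.0
30 181 24.1 2.1 24.1
35 177 23.4 2.5 24.1
40 135 22.6 2.1 24.0
45 69 13.7 2.3 19.3
50 94 14.0 2.4 19.6
55 84 12.4 2.4 18.9
u range [-52.99886522  61.89822376] fit slope/offset [0.00483361 2.164522  ]
t 7.67 tcp [463.  214.4 150.1] psi 0.11 F [ 0.1 -0.2 -0.3] gap 59.8 grip 0.0
[0.0006, 0.0033, 0.2002, -0.0001, -0.0004, -0.0015]
```

View pics/w5.png

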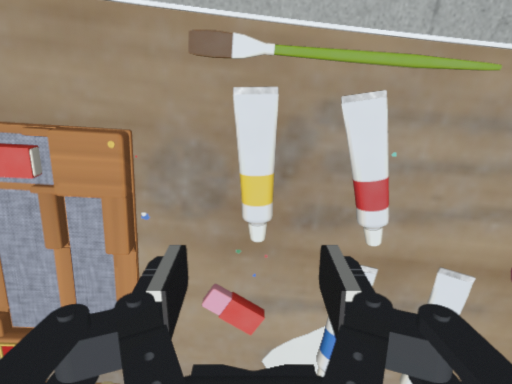

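Wrist view: yellow tube at (256,165) with its cap down (away from the robot). It fits the sizes given, with centre (448, 216.5) and ψ 0.128.

```bash
python3 go.py 463 218.4 25 .128
```

```text
t 7.67 tcp [463.  214.4 150.1] psi 0.11 F [ 0.1 -0.2 -0.3] gap 59.8 grip 0.0
[-0.0015, 0.008, 0.2502, -0.0001, -0.0004, -0.0028]
```

Call:
carry_out --increments '[[[-0.001, 0.007, 0.1, 0, 0, -0.002], [-0.001, 0.007, 0.22, 0, 0, -0.002], [-0.001, 0.007, 0.25, 0, 0, -0.002], [-0.001, 0.007, 0.25, 0, 0, -0.002], [-0.001, 0.007, 0.25, 0, 0, -0.002]]]'

```text
clock: 8.3
tcp_pos: [0.4658, 0.2188, 0.0285]
orientation: [0.002, -0.062, 0.998, 0.0]
wrist_force: [0.2, 0.7, 0.1]
finger_gap: 0.0596
grip_force: 0.0
```

```bash
python3 go.py 463 218.4 24 .128
```

```text
t 8.3 tcp [465.8 218.8  28.5] psi 0.125 F [0.2 0.7 0.1] gap 59.6 grip 0.0
[0.0057, -0.0, 0.009, 0.0001, 0.0005, -0.0005]
```

Call:
carry_out --increments '[[[0.004, 0, 0.005, 0, 0, 0], [0.004, 0, 0.005, 0, 0, 0]]]'

```text
clock: 8.55
tcp_pos: [0.4626, 0.2182, 0.0251]
orientation: [0.001, -0.063, 0.998, 0.0]
wrist_force: [0.1, 0.1, -0.2]
finger_gap: 0.0602
grip_force: 0.0
```

Call:
carry_out --increments '[[[0, 0, 0, 0, 0, 0], [0, 0, 0, 0, 0, 0], [0, 0, 0, 0, 0, 0], [0, 0, 0, 0, 0, 0]]]' --jaw 1 --squeeze 40

```text
clock: 9.05
tcp_pos: [0.4623, 0.2181, 0.0247]
orientation: [0.0, -0.063, 0.998, 0.0]
wrist_force: [-1.4, -0.5, 5.0]
finger_gap: 0.0257
grip_force: 39.3
```

```bash
python3 go.py 463 218.4 110 .128 576.2 -31.7 110 0.055
```

```text
t 9.05 tcp [462.3 218.1  24.7] psi 0.126 F [-1.4 -0.5  5. ] gap 25.7 grip 39.3
[-0.0016, 0.0004, -0.1707, 0.0, 0.0001, -0.0004]
[-0.1636, -0.5242, -0.1707, 0.0, 0.0001, 0.0112]
```

Call:
carry_out --increments '[[[0, 0, -0.1, 0, 0, 0], [0, 0, -0.17, 0, 0, 0], [-0.1636, -0.5242, -0.17, 0, 0, 0.0112], [-0.1636, -0.5242, -0.17, 0, 0, 0.0112], [-0.1636, -0.5242, -0.17, 0, 0, 0.0112]]]'

```text
clock: 9.68
tcp_pos: [0.5406, 0.046, 0.1093]
orientation: [0.0, -0.028, 1.0, 0.0]
wrist_force: [1.0, 0.9, -1.1]
finger_gap: 0.0255
grip_force: 39.8
```

```bash
python3 go.py 576.3 -31.8 100 .055
```

```text
t 9.68 tcp [540.6  46.  109.3] psi 0.056 F [ 1.   0.9 -1.1] gap 25.5 grip 39.8
[-0.0626, -0.1594, 0.0186, 0.0, 0.0001, 0.0002]
```

Call:
carry_out --increments '[[[-0.062, -0.159, 0.02, 0, 0, 0], [-0.062, -0.159, 0.02, 0, 0, 0], [-0.062, -0.159, 0.02, 0, 0, 0]]]'

```text
clock: 10.05
tcp_pos: [0.5753, -0.0316, 0.0984]
orientation: [-0.001, -0.026, 1.0, 0.0]
wrist_force: [-0.2, 0.1, -0.7]
finger_gap: 0.0257
grip_force: 39.8
```

```bash
python3 - <<'E'
from m import *
s=env.get_state(); f,P=cloud("wrist",s); cv2.imwrite("pics/w6.png",f)
q=s["orientation"]; T=(P.reshape(-1,3)-s["tcp_pos"])@Ro.from_quat(np.r_[q[1:],q[0]]).as_matrix()*1000
b=f.reshape(-1,3); m=(b.min(1)>150)&(abs(T[:,1])<25)&(T[:,2]<30)&(T[:,2]>-20)
t=T[m]
for k in range(-30,90,10):
    c=t[(t[:,0]>k)&(t[:,0]<k+10)]
    if len(c)>10: print(k,len(c),np.round(np.percentile(c[:,1],[2,50,98]),1),round(np.median(c[:,2]),1))
E
python3 go.py 576.3 -31.8 45 .055
```

```text
-30 761 [-10.    1.4  12.3] 0.7
-20 528 [-10.1   1.4  12.6] 0.5
0 210 [-14.5  -0.6  16.8] 3.5
10 1514 [-13.6   0.9  15.7] 5.2
20 1585 [-12.5   0.9  14.5] 7.4
30 1711 [-13.2   0.9  14.9] 9.8
40 1830 [-13.9   0.9  15.6] 12.4
50 1992 [-14.6   0.8  16.2] 15.4
60 2065 [-15.4   0.8  16.9] 19.7
70 757 [-15.5   1.6  16.8] 21.5
t 10.1 tcp [574.7 -30.2  98.5] psi 0.054 F [-1.1  1.  -0.3] gap 25.2 grip 39.8
[-0.0033, -0.0034, 0.107, 0.0002, -0.0002, -0.0002]
```

View pics/w6.png

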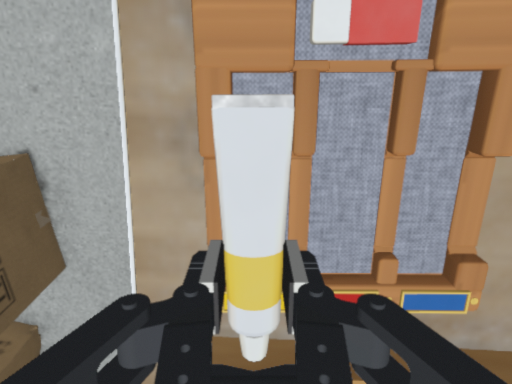

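The tube is held level and centred: cap at (254,345) towards the chips, crimp over the near end of the right-hand bay. Lowering it.

Call:
carry_out --increments '[[[-0.003, -0.003, 0.06, 0, 0, 0], [-0.003, -0.003, 0.11, 0, 0, 0], [-0.003, -0.003, 0.128, 0, 0, 0], [-0.003, -0.003, 0.128, 0, 0, 0], [-0.003, -0.003, 0.128, 0, 0, 0]]]'

```text
clock: 10.72
tcp_pos: [0.5752, -0.0288, 0.0349]
orientation: [-0.001, -0.028, 1.0, 0.002]
wrist_force: [-2.8, 6.3, -2.0]
finger_gap: 0.0255
grip_force: 40.5
```

```bash
python3 go.py 576.3 -31.8 32 .055
```

```text
t 10.72 tcp [575.2 -28.8  34.9] psi 0.057 F [-2.8  6.3 -2. ] gap 25.5 grip 40.5
[-0.0019, -0.0061, 0.0057, 0.0006, -0.0004, 0.0003]
```

Call:
carry_out --increments '[[[0, 0, 0, 0, 0, 0]]]'

```text
clock: 10.85
tcp_pos: [0.5752, -0.0288, 0.0349]
orientation: [-0.001, -0.028, 1.0, 0.002]
wrist_force: [-1.4, 5.2, -2.3]
finger_gap: 0.0256
grip_force: 40.5
```

```bash
python3 go.py 576.3 -31.8 32 .055; python3 - <<'E'
from m import *
s=env.get_state(); f,P=cloud("wrist",s); cv2.imwrite("pics/w7.png",f)
E
```

```text
t 10.85 tcp [575.2 -28.8  34.9] psi 0.057 F [-1.4  5.2 -2.3] gap 25.6 grip 40.5
[-0.0019, -0.0061, 0.0058, 0.0006, -0.0004, 0.0003]
```

View pics/w7.png

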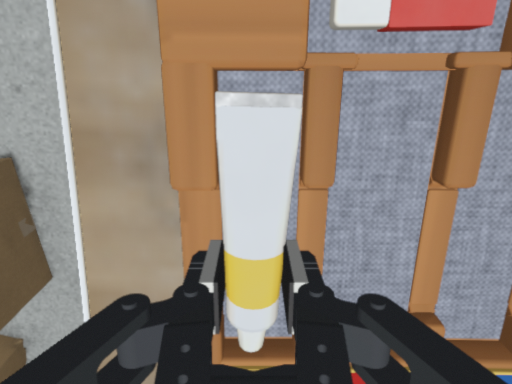

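The crimp touches the outer rim: its left edge at column 217 meets the rim's inner edge at 217, and its right edge at 302 nearly meets the rib at 305. So the outer bays look narrower than stated. I'll check the tray's cross-section in depth.

```bash
python3 - <<'E'
from m import *
Ps=[cloud("top")[1] for _ in range(4)]; s=env.get_state(); f,W=cloud("wrist",s)
c,a=np.array([542.,26.4]),.055
for nm,P in (("top",np.nanmedian(Ps,axis=0)),("wrist",W)):
    q=P.reshape(-1,3)*1000; q=q[np.isfinite(q[:,2])]; d=q[:,:2]-c
    x=d@[np.cos(a),np.sin(a)]; y=d@[-np.sin(a),np.cos(a)]
    for x0,x1 in((-48,0),(12,50),(60,80)):
        if nm=="wrist" and x0>0: continue
        print(nm,x0,x1)
        print([(k,round(float(np.median(q[b,2])),0)) for k in range(-98,99,3) if (b:=(x>x0)&(x<x1)&(y>k)&(y<k+3)).sum()>3])
E
```

```text
top -48 0
[(-98, 524.0), (-95, 524.0), (-92, 524.0), (-89, 523.0), (-86, 524.0), (-83, 524.0), (-80, 521.0), (-77, 517.0), (-74, 525.0), (-71, 529.0), (-68, 531.0), (-65, 535.0), (-62, 538.0), (-59, 536.0), (-56, 533.0), (-53, 539.0), (-50, 541.0), (-47, 537.0), (-44, 534.0), (-41, 540.0), (-38, 544.0), (-35, 542.0), (-32, 541.0), (-29, 541.0), (-26, 535.0), (-23, 535.0), (-20, 533.0), (-17, 531.0), (-14, 529.0), (-11, 537.0), (-8, 529.0), (-5, 506.0), (-2, 500.0), (1, 502.0), (4, 530.0), (7, 526.0), (10, 7.0), (13, 6.0), (16, 6.0), (19, 6.0), (22, 18.0), (25, 19.0), (28, 20.0), (31, 20.0), (34, 19.0), (37, 6.0), (40, 6.0), (43, 5.0), (46, 6.0), (49, 6.0), (52, 6.0), (55, 6.0), (58, 6.0), (61, 6.0), (64, 6.0), (67, 6.0), (70, 6.0), (73, 23.0), (76, 24.0), (79, 23.0), (82, 24.0), (85, 24.0), (88, 23.0), (91, 21.0), (94, -0.0), (97, -1.0)]
top 12 50
[(-98, 508.0), (-95, 507.0), (-92, 505.0), (-89, 504.0), (-86, 500.0), (-83, 499.0), (-80, 499.0), (-77, 500.0), (-74, 500.0), (-71, 500.0), (-68, 500.0), (-65, 500.0), (-62, 500.0), (-59, 500.0), (-56, 500.0), (-53, 500.0), (-50, 501.0), (
[... 1281 characters left out ...]
), (88, 22.0), (91, 21.0), (94, -0.0), (97, -1.0)]
wrist -48 0
[(-98, 1.0), (-92, 24.0), (-89, 25.0), (-86, 25.0), (-83, 25.0), (-80, 25.0), (-77, 25.0), (-74, 24.0), (-71, 23.0), (-68, 25.0), (-65, 26.0), (-62, 26.0), (-59, 26.0), (-56, 26.0), (-53, 27.0), (-50, 26.0), (-47, 26.0), (-44, 25.0), (-41, 23.0), (-38, 8.0), (-35, 19.0), (-32, 21.0), (-29, 21.0), (-26, 21.0), (-23, 20.0), (-20, 7.0), (-17, 7.0), (-14, 7.0), (-11, 7.0), (-8, 7.0), (-5, 7.0), (-2, 7.0), (1, 7.0), (4, 7.0), (7, 7.0), (10, 7.0), (13, 7.0), (16, 7.0), (19, 7.0), (22, 9.0), (25, 18.0), (28, 21.0), (31, 21.0), (34, 21.0), (37, 20.0), (40, 7.0), (43, 8.0), (46, 7.0), (49, 7.0), (52, 7.0), (55, 7.0), (58, 7.0), (61, 7.0)]
```

The outer bays are physically 37–73.5 mm from the tray's centreline (centre ±55), which is still inside the 12 mm tolerance. I shift 4 mm inward and lower.

Call:
carry_out --increments '[[[0, 0.008, 0, 0, 0, 0], [0, 0.008, 0.004, 0, 0, 0], [0, 0.008, 0.006, 0, 0, 0], [0, 0.008, 0.006, 0, 0, 0]]]'

```text
clock: 11.65
tcp_pos: [0.5766, -0.0274, 0.0326]
orientation: [0.0, -0.028, 1.0, 0.0]
wrist_force: [-1.5, 2.3, 5.3]
finger_gap: 0.0255
grip_force: 39.8
```

```bash
python3 go.py 576 -27.8 31 .055
```

```text
t 11.65 tcp [576.6 -27.4  32.6] psi 0.055 F [-1.5  2.3  5.3] gap 25.5 grip 39.8
[0.0013, -0.0007, 0.0032, 0.0001, 0.0001, 0.0]
```

Call:
carry_out --increments '[[[0, 0, 0, 0, 0, 0], [0, 0, 0, 0, 0, 0]]]' --jaw 0.5

```text
clock: 11.9
tcp_pos: [0.5768, -0.0281, 0.032]
orientation: [0.0, -0.027, 1.0, -0.0]
wrist_force: [0.3, -0.4, 0.1]
finger_gap: 0.0429
grip_force: 0.0
```

Call:
carry_out --increments '[[[0, 0, -0.06, 0, 0, 0], [0, 0, -0.18, 0, 0, 0], [0, 0, -0.22, 0, 0, 0], [0, 0, -0.22, 0, 0, 0]]]'

```text
clock: 12.4
tcp_pos: [0.5781, -0.0282, 0.1439]
orientation: [0.002, -0.027, 1.0, -0.001]
wrist_force: [0.5, -0.6, -0.1]
finger_gap: 0.0425
grip_force: 0.0
```

```bash
cat > tray.py <<'E'
import sys
from m import *
n,x,y=sys.argv[1],float(sys.argv[2]),float(sys.argv[3])
s=env.get_state(); f,P=cloud("wrist",s); cv2.imwrite(f"pics/{n}.png",f)
c,a=np.array([542.,26.4]),.055
q=P*1000; d=q[...,:2]-c; u=d@[np.cos(a),np.sin(a)]; v=d@[-np.sin(a),np.cos(a)]
m=(abs(u-16)<69)&(abs(v-y)<17.5)&(f.min(2)>110)&(q[...,2]>8)&(f.max(2).astype(int)-f.min(2)<40)
b0=m
for k in range(-50,90,8):
    b=b0&(u>k)&(u<k+8)
    if b.sum()>10: print(k,b.sum(),np.round(np.percentile(v[b],[2,50,98]),1),round(float(np.median(q[...,2][b])),1))
print("crimp end u",np.round(np.percentile(u[b0],.5),1))
E
python3 tray.py w8 16 -55; python3 go.py 456.4 307.2 150 .247; python3 - <<'E'
from h import *
s=env.get_state();print(s["finger_gap"])
E
```

```text
-50 145 [-70.8 -57.3 -38.6] 8.9
-42 550 [-70.7 -54.4 -37.8] 9.9
-34 544 [-70.7 -54.4 -38.3] 13.5
-26 505 [-69.7 -53.7 -38.4] 16.2
-18 509 [-69.8 -54.4 -39. ] 18.5
-10 495 [-70.8 -54.4 -39.6] 20.5
-2 445 [-68.4 -54.3 -40.3] 22.5
6 433 [-68.4 -54.3 -40.9] 24.4
14 353 [-67.7 -54.3 -41.5] 25.9
22 12 [-70.8 -41.5 -38.2] 14.1
30 20 [-71.  -55.7 -38.8] 8.4
38 65 [-71.  -55.7 -40.5] 30.2
46 326 [-67.4 -55.4 -43.5] 30.0
54 202 [-67.4 -55.  -43.2] 29.8
62 193 [-71.3 -55.7 -40. ] 24.7
70 148 [-62.5 -55.3 -43.2] 24.7
78 28 [-70.8 -56.1 -39.9] 8.8
crimp end u -49.1
t 12.45 tcp [577.  -27.9 142.2] psi 0.055 F [0.1 0.9 0.5] gap 42.9 grip 0.0
[0.204, 0.6825, -0.0161, -0.0001, 0.0002, -0.0306]
0.04289400246015863
```

View pics/w8.png

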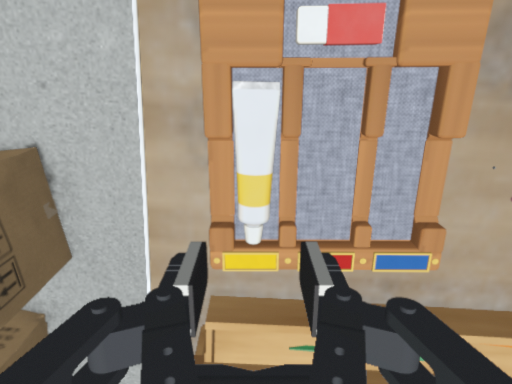

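The yellow tube lies in its bay at (255,165), cap at its chip, about 5 mm off the nominal line, which is within tolerance. Red next.

Call:
carry_out --increments '[[[0.204, 0.6825, -0.016, 0, 0, -0.03], [0.204, 0.6825, -0.016, 0, 0, -0.03], [0.204, 0.6825, -0.016, 0, 0, -0.03], [0.204, 0.6825, -0.016, 0, 0, -0.03], [0.204, 0.6825, -0.016, 0, 0, -0.03]]]' --jaw 0.3

```text
clock: 13.08
tcp_pos: [0.4689, 0.2675, 0.147]
orientation: [-0.001, -0.121, 0.993, -0.0]
wrist_force: [0.5, 0.2, -0.4]
finger_gap: 0.0595
grip_force: 0.0
```

Call:
carry_out --increments '[[[0, 0, 0, 0, 0, 0]]]'

```text
clock: 13.2
tcp_pos: [0.4677, 0.2695, 0.147]
orientation: [-0.002, -0.125, 0.992, -0.0]
wrist_force: [1.0, -0.4, -0.1]
finger_gap: 0.0601
grip_force: 0.0
```

```bash
python3 go.py 456.4 307.2 150 .247
```

```text
t 13.2 tcp [467.7 269.5 147. ] psi 0.25 F [ 1.  -0.4 -0.1] gap 60.1 grip 0.0
[0.0032, 0.0787, -0.0059, 0.0, -0.0006, 0.0006]
```

Call:
carry_out --increments '[[[0.003, 0.079, 0, 0, 0, 0], [0.003, 0.079, 0, 0, 0, 0]]]'

```text
clock: 13.45
tcp_pos: [0.4588, 0.3047, 0.1473]
orientation: [-0.001, -0.123, 0.992, -0.0]
wrist_force: [-0.6, -0.5, -0.2]
finger_gap: 0.06
grip_force: 0.0
```

```bash
python3 tube.py w9 442 303.5 .247; python3 go.py 456.4 307.2 23 .247
```

```text
line (array([445. , 306.4]), array([113.5,  30.3]), np.float64(0.252), 5100) z95 25.1
-55 207 30.7 2.8 4.6
-50 307 32.4 2.1 6.3
-45 305 31.6 1.7 8.4
-40 298 31.0 2.1 10.3
-35 287 30.0 2.1 11.7
-30 283 29.9 2.0 13.2
-25 276 29.7 2.2 14.4
-20 268 28.8 1.9 15.6
-15 259 28.1 2.2 16.9
-10 252 27.7 1.8 18.0
-5 241 26.9 2.2 18.9
0 233 26.7 2.0 20.0
5 230 25.6 2.2 21.1
10 220 25.4 2.4 22.2
15 215 24.8 1.9 23.0
20 205 24.3 2.3 23.5
25 188 23.8 2.0 24.1
30 186 24.2 2.6 24.0
35 178 23.0 2.3 24.1
40 137 23.2 2.4 24.0
45 72 13.6 2.6 19.3
50 96 13.9 2.5 19.6
55 83 12.3 2.5 19.2
u range [-53.80460209  62.02444013] fit slope/offset [0.00332901 2.198999  ]
t 13.5 tcp [459.1 303.8 147.5] psi 0.245 F [ 0.8 -1.2 -0.1] gap 59.8 grip 0.0
[0.003, 0.0082, 0.2489, -0.0002, -0.0004, -0.0004]
```

Call:
carry_out --increments '[[[0.0015, 0.012, 0.1, 0, 0, 0], [0.0015, 0.012, 0.22, 0, 0, 0], [0.0015, 0.012, 0.248, 0, 0, 0], [0.0015, 0.012, 0.248, 0, 0, 0], [0.0015, 0.012, 0.248, 0, 0, 0]]]'

```text
clock: 14.12
tcp_pos: [0.4595, 0.3102, 0.0272]
orientation: [0.002, -0.121, 0.993, 0.001]
wrist_force: [0.1, -0.0, 0.5]
finger_gap: 0.0597
grip_force: 0.0
```

```bash
python3 go.py 456.9 309.6 25 .25
```

```text
t 14.12 tcp [459.5 310.2  27.2] psi 0.243 F [ 0.1 -0.   0.5] gap 59.7 grip 0.0
[0.0054, 0.0001, 0.0043, 0.0001, 0.0005, -0.0012]
```

Call:
carry_out --increments '[[[0.003, 0, 0.002, 0, 0, -0.001], [0.003, 0, 0.002, 0, 0, -0.001]]]'

```text
clock: 14.38
tcp_pos: [0.4568, 0.3099, 0.0254]
orientation: [0.001, -0.125, 0.992, 0.0]
wrist_force: [0.2, -0.6, -0.1]
finger_gap: 0.0598
grip_force: 0.0
```

Call:
carry_out --increments '[[[0, 0, 0, 0, 0, 0], [0, 0, 0, 0, 0, 0], [0, 0, 0, 0, 0, 0], [0, 0, 0, 0, 0, 0]]]' --jaw 1

```text
clock: 14.88
tcp_pos: [0.4564, 0.3098, 0.0247]
orientation: [0.0, -0.125, 0.992, 0.0]
wrist_force: [-0.8, 0.0, 4.9]
finger_gap: 0.0254
grip_force: 39.4
```

```bash
python3 go.py 573 28.1 105 .055
```

```text
t 14.88 tcp [456.4 309.8  24.7] psi 0.25 F [-0.8  0.   4.9] gap 25.4 grip 39.4
[-0.0868, -0.6035, -0.1607, 0.0001, 0.0001, 0.031]
```

Call:
carry_out --increments '[[[0, 0, -0.1, 0, 0, 0], [0, 0, -0.16, 0, 0, 0], [-0.0868, -0.6035, -0.16, 0, 0, 0.031], [-0.0868, -0.6035, -0.16, 0, 0, 0.031], [-0.0868, -0.6035, -0.16, 0, 0, 0.031]]]'

```text
clock: 15.5
tcp_pos: [0.5284, 0.1349, 0.1041]
orientation: [0.0, -0.028, 1.0, 0.0]
wrist_force: [0.9, 0.7, 0.0]
finger_gap: 0.0254
grip_force: 39.8
```

Call:
carry_out --increments '[[[0, 0, 0, 0, 0, 0]]]'

```text
clock: 15.62
tcp_pos: [0.5298, 0.1324, 0.104]
orientation: [0.0, -0.024, 1.0, -0.0]
wrist_force: [-0.4, -0.5, -0.6]
finger_gap: 0.0256
grip_force: 39.8
```

```bash
python3 go.py 573 28.1 80 .055
```

```text
t 15.62 tcp [529.8 132.4 104. ] psi 0.048 F [-0.4 -0.5 -0.6] gap 25.6 grip 39.8
[-0.0762, -0.2125, 0.0482, -0.0001, 0.0002, -0.0011]
```

Call:
carry_out --increments '[[[-0.076, -0.2125, 0, 0, 0, -0.001], [-0.076, -0.2125, 0, 0, 0, -0.001], [-0.076, -0.2125, 0.048, 0, 0, -0.001], [-0.076, -0.2125, 0.048, 0, 0, -0.001]]]'

```text
clock: 16.12
tcp_pos: [0.5697, 0.0328, 0.0781]
orientation: [-0.002, -0.031, 1.0, 0.0]
wrist_force: [-0.8, 0.7, -0.7]
finger_gap: 0.0254
grip_force: 39.8
```

```bash
python3 go.py 573 28.1 33 .055; python3 - <<'E'
from m import *
s=env.get_state(); f,P=cloud("wrist",s); cv2.imwrite("pics/w10.png",f)
E
```

```text
t 16.12 tcp [569.7  32.8  78.1] psi 0.061 F [-0.8  0.7 -0.7] gap 25.4 grip 39.8
[-0.0066, -0.0098, 0.0901, 0.0002, -0.0008, 0.001]
```

View pics/w10.png

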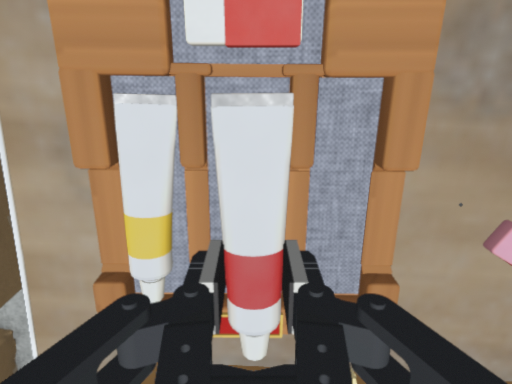

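The red tube is held centred over the middle bay (crimp columns 212–293 between the ribs). Lowering it.

Call:
carry_out --increments '[[[-0.003, -0.005, 0.03, 0, 0, 0], [-0.003, -0.005, 0.06, 0, 0, 0], [-0.003, -0.005, 0.06, 0, 0, 0]]]'

```text
clock: 16.55
tcp_pos: [0.5719, 0.0305, 0.0484]
orientation: [-0.002, -0.031, 1.0, 0.0]
wrist_force: [-1.3, 0.2, -0.5]
finger_gap: 0.0252
grip_force: 39.8
```

```bash
python3 go.py 573 28.1 32 .055
```

```text
t 16.55 tcp [571.9  30.5  48.4] psi 0.062 F [-1.3  0.2 -0.5] gap 25.2 grip 39.8
[-0.0021, -0.005, 0.0328, 0.0001, -0.0005, 0.0011]
```

Call:
carry_out --increments '[[[-0.002, -0.005, 0.02, 0, 0, 0.001], [-0.002, -0.005, 0.032, 0, 0, 0.001], [-0.002, -0.005, 0.032, 0, 0, 0.001], [-0.002, -0.005, 0.032, 0, 0, 0.001]]]'

```text
clock: 17.05
tcp_pos: [0.5747, 0.0274, 0.0343]
orientation: [0.0, -0.027, 1.0, 0.0]
wrist_force: [0.1, -0.3, 0.5]
finger_gap: 0.0255
grip_force: 39.8
```

```bash
python3 go.py 573 28.1 32 .055
```

```text
t 17.05 tcp [574.7  27.4  34.3] psi 0.055 F [ 0.1 -0.3  0.5] gap 25.5 grip 39.8
[0.0033, 0.0015, 0.0045, 0.0, 0.0, -0.0]
```

Call:
carry_out --increments '[[[0.003, 0.001, 0.004, 0, 0, 0], [0.003, 0.001, 0.004, 0, 0, 0]]]'

```text
clock: 17.3
tcp_pos: [0.5728, 0.028, 0.0321]
orientation: [-0.0, -0.028, 1.0, 0.0]
wrist_force: [0.4, 0.5, -0.1]
finger_gap: 0.0255
grip_force: 39.8
```

Call:
carry_out --increments '[[[0, 0, 0, 0, 0, 0], [0, 0, 0, 0, 0, 0]]]' --jaw 0.56

```text
clock: 17.55
tcp_pos: [0.5732, 0.0279, 0.0323]
orientation: [0.0, -0.028, 1.0, 0.0]
wrist_force: [1.1, -0.2, 0.0]
finger_gap: 0.0376
grip_force: 0.0
```

Call:
carry_out --increments '[[[0, 0, -0.06, 0, 0, 0], [0, 0, -0.18, 0, 0, 0], [0, 0, -0.22, 0, 0, 0], [0, 0, -0.22, 0, 0, 0]]]'

```text
clock: 18.05
tcp_pos: [0.5745, 0.0278, 0.1442]
orientation: [0.002, -0.028, 1.0, -0.0]
wrist_force: [-0.4, -0.1, -0.2]
finger_gap: 0.0373
grip_force: 0.0
```

```bash
python3 tray.py w11 16 0; python3 go.py 604 307.4 150 -.133
```

```text
-50 148 [-15.7   1.   16.2] 8.9
-42 502 [-16.3   0.3  16.9] 9.8
-34 546 [-15.7   0.3  16.3] 13.2
-26 524 [-15.    0.3  16.3] 16.2
-18 496 [-14.4   1.1  15.7] 18.5
-10 472 [-14.4   0.4  15.1] 20.6
-2 457 [-13.8   0.4  15.2] 22.5
6 421 [-13.    1.1  14.5] 24.2
14 373 [-12.5   1.1  14.6] 25.8
30 14 [-16.9  14.2  16.9] 8.6
38 68 [-13.8   2.7  15.4] 30.1
46 312 [-13.4   1.2  13.5] 30.0
54 212 [-12.5   1.6  13.7] 29.5
62 174 [-13.7   1.6  14.1] 25.3
70 151 [-14.6   1.2  11.3] 24.5
78 21 [-16.8  -1.1  13.2] 8.7
crimp end u -49.6
t 18.1 tcp [573.3  27.9 142.4] psi 0.055 F [-0.  -0.3 -1. ] gap 37.9 grip 0.0
[-0.092, 0.5548, -0.0151, 0.0, 0.0002, 0.0299]
```

Call:
carry_out --increments '[[[-0.092, 0.5548, -0.06, 0, 0, 0.03], [-0.092, 0.5548, -0.06, 0, 0, 0.03], [-0.092, 0.5548, -0.06, 0, 0, 0.03], [-0.092, 0.5548, -0.06, 0, 0, 0.03], [-0.092, 0.5548, -0.06, 0, 0, 0.03]]]' --jaw 0.35

```text
clock: 18.73
tcp_pos: [0.6025, 0.3102, 0.1696]
orientation: [-0.001, 0.066, 0.998, -0.0]
wrist_force: [-0.2, -0.5, -0.2]
finger_gap: 0.0557
grip_force: 0.0
```

Call:
carry_out --increments '[[[0, 0, 0, 0, 0, 0]]]'

```text
clock: 18.85
tcp_pos: [0.6025, 0.3101, 0.1695]
orientation: [-0.001, 0.065, 0.998, -0.0]
wrist_force: [0.5, -0.2, 0.3]
finger_gap: 0.0554
grip_force: 0.0
```

```bash
python3 tube.py w12 588.5 309.4 -.133; python3 go.py 603.4 307.4 150 -.133;  python3 - <<'E'
from h import *
_,P=cloud("scene"); X,Y,Z=[P[...,i] for i in range(3)]
for x in range(600,680,15): print(x,[(y,round(float(np.nanmax(Z[b])*1000))) for y in range(240,380,20) if (b:=(abs(X*1000-x)<8)&(abs(Y*1000-y)<10)&(Z<.12)).sum()>3])
E
```

```text
line (array([592.5, 311. ]), array([113.5,  30.3]), np.float64(-0.125), 4365) z95 25.0
-55 152 31.1 1.2 4.4
-50 279 31.5 2.2 6.1
-45 251 31.9 1.6 8.4
-40 259 31.0 2.0 10.2
-35 241 30.6 1.8 11.7
-30 250 29.7 2.1 13.1
-25 228 29.7 2.2 14.3
-20 233 29.0 1.7 15.6
-15 215 28.0 2.1 16.8
-10 213 27.5 1.8 17.8
-5 203 26.7 2.2 18.8
0 207 26.9 2.3 20.0
5 195 26.3 1.9 21.2
10 192 25.3 2.3 22.2
15 182 25.5 2.4 22.9
20 178 24.7 1.9 23.6
25 159 23.8 2.4 24.0
30 164 24.0 2.4 24.1
35 153 24.2 2.5 24.2
40 132 23.5 2.0 23.9
45 57 13.2 2.0 19.2
50 85 14.1 2.5 19.5
55 71 12.4 2.5 18.8
u range [-53.73206428  62.14625589] fit slope/offset [0.00597709 2.07074052]
t 18.9 tcp [602.5 308.3 169.5] psi -0.131 F [ 0.  -0.2  0.2] gap 55.3 grip 0.0
[-0.0022, -0.0015, 0.039, -0.0003, -0.0005, 0.0003]
600 [(240, 15), (260, 3), (280, 4), (300, 26), (320, 25), (340, 4), (360, 3)]
615 [(240, 3), (260, 3), (280, 5), (300, 28), (320, 25), (340, 4), (360, 3)]
630 [(240, 5), (260, 6), (280, 5), (300, 28), (340, 4), (360, 3)]
645 [(240, 8), (260, 7), (280, 5), (300, 22), (320, 38), (340, 32), (360, 3)]
660 [(240, 5), (260, 7), (280, 7), (300, 5), (320, 54), (340, 51), (360, 36)]
675 [(240, 7), (260, 7), (280, 7), (300, 5), (320, 57), (340, 53), (360, 49)]
```

View pics/w12.png

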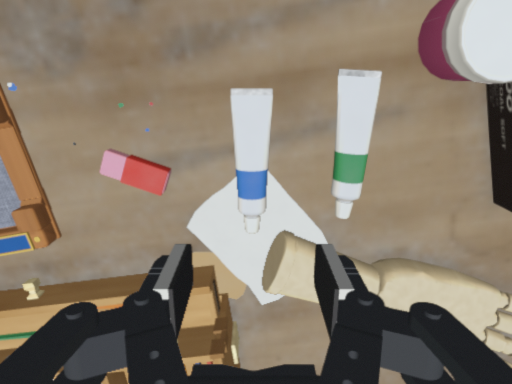

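The blue tube is at (252,160), cap towards the robot's far side, with its shoulder over thin paper. The wooden hand starts beyond x 640 and is under 57 mm high, so it is clear of the gripper.

Call:
carry_out --increments '[[[-0.004, 0.002, 0.11, 0, 0, 0], [-0.004, 0.002, 0.22, 0, 0, 0], [-0.004, 0.002, 0.27, 0, 0, 0], [-0.004, 0.002, 0.288, 0, 0, 0], [-0.004, 0.002, 0.288, 0, 0, 0]]]'

```text
clock: 19.58
tcp_pos: [0.6058, 0.307, 0.0279]
orientation: [-0.0, 0.067, 0.998, -0.0]
wrist_force: [0.2, -0.1, 0.7]
finger_gap: 0.0554
grip_force: 0.0
```

Call:
carry_out --increments '[[[0, 0, 0, 0, 0, 0]]]'

```text
clock: 19.7
tcp_pos: [0.607, 0.3081, 0.0299]
orientation: [0.001, 0.067, 0.998, 0.001]
wrist_force: [0.6, -0.2, 0.4]
finger_gap: 0.0554
grip_force: 0.0
```

```bash
python3 go.py 604.7 309.5 25 -.127
```

```text
t 19.7 tcp [607.  308.1  29.9] psi -0.134 F [ 0.6 -0.2  0.4] gap 55.4 grip 0.0
[0.005, 0.0021, 0.0098, 0.0002, 0.0004, -0.0011]
```

Call:
carry_out --increments '[[[0.004, 0.002, 0.008, 0, 0, -0.001], [0.004, 0.002, 0.008, 0, 0, -0.001]]]'

```text
clock: 19.95
tcp_pos: [0.6039, 0.3097, 0.0246]
orientation: [0.0, 0.063, 0.998, 0.0]
wrist_force: [0.0, 0.9, 0.3]
finger_gap: 0.0554
grip_force: 0.0
```

Call:
carry_out --increments '[[[0, 0, 0, 0, 0, 0], [0, 0, 0, 0, 0, 0], [0, 0, 0, 0, 0, 0], [0, 0, 0, 0, 0, 0]]]' --jaw 1

```text
clock: 20.45
tcp_pos: [0.6042, 0.3096, 0.0247]
orientation: [0.0, 0.063, 0.998, 0.0]
wrist_force: [-0.6, -0.2, 3.0]
finger_gap: 0.0252
grip_force: 39.6
```

```bash
python3 go.py 570 83 105 .055
```

```text
t 20.45 tcp [604.2 309.6  24.7] psi -0.127 F [-0.6 -0.2  3. ] gap 25.2 grip 39.6
[0.0104, -0.4582, -0.161, 0.0001, 0.0001, -0.029]
```

Call:
carry_out --increments '[[[0, 0, -0.1, 0, 0, 0], [0, 0, -0.16, 0, 0, 0], [0.0104, -0.4582, -0.16, 0, 0, -0.029], [0.0104, -0.4582, -0.16, 0, 0, -0.029], [0.0104, -0.4582, -0.16, 0, 0, -0.029]]]'

```text
clock: 21.08
tcp_pos: [0.5753, 0.1224, 0.1038]
orientation: [-0.0, -0.028, 1.0, -0.0]
wrist_force: [1.8, -0.4, -0.8]
finger_gap: 0.0254
grip_force: 39.5
```

Call:
carry_out --increments '[[[0, -0.08, 0, 0, 0, 0], [0, -0.08, 0.05, 0, 0, 0], [0, -0.08, 0.05, 0, 0, 0]]]'

```text
clock: 21.45
tcp_pos: [0.5762, 0.0833, 0.0772]
orientation: [-0.002, -0.027, 1.0, 0.0]
wrist_force: [-2.3, 0.3, -0.5]
finger_gap: 0.0256
grip_force: 39.6
```

```bash
python3 go.py 570 83 75 .055
```

```text
t 21.45 tcp [576.2  83.3  77.2] psi 0.054 F [-2.3  0.3 -0.5] gap 25.6 grip 39.6
[0.0125, 0.0002, 0.0045, 0.0, -0.0007, -0.0002]
```

Call:
carry_out --increments '[[[0.012, 0, 0, 0, 0, 0], [0.012, 0, 0.05, 0, 0, 0], [0.012, 0, 0.065, 0, 0, 0], [0.012, 0, 0.065, 0, 0, 0]]]'

```text
clock: 21.95
tcp_pos: [0.5717, 0.0843, 0.0467]
orientation: [-0.0, -0.028, 1.0, 0.0]
wrist_force: [-0.1, 0.4, 0.4]
finger_gap: 0.0255
grip_force: 39.6
```

```bash
python3 go.py 570 83 33 .055; python3 - <<'E'
from m import *
s=env.get_state(); f,P=cloud("wrist",s); cv2.imwrite("pics/w13.png",f)
E
```

```text
t 21.95 tcp [571.7  84.3  46.7] psi 0.056 F [-0.1  0.4  0.4] gap 25.5 grip 39.6
[0.0036, -0.0023, 0.0273, 0.0, -0.0001, 0.0002]
```

View pics/w13.png

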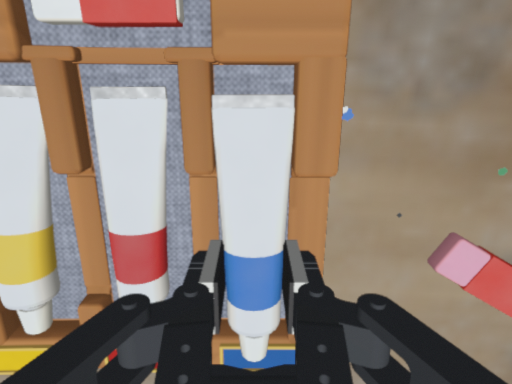

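The blue tube is aligned with the left bay: crimp columns 213–294, slot about 213–297. Lowering it.

Call:
carry_out --increments '[[[0.002, -0.001, 0.014, 0, 0, 0], [0.002, -0.001, 0.026, 0, 0, 0], [0.002, -0.001, 0.026, 0, 0, 0], [0.002, -0.001, 0.026, 0, 0, 0]]]'

```text
clock: 22.5
tcp_pos: [0.571, 0.0832, 0.0335]
orientation: [-0.0, -0.028, 1.0, 0.0]
wrist_force: [-1.1, 0.9, -1.2]
finger_gap: 0.0254
grip_force: 39.5
```

```bash
python3 go.py 570 83 32 .055
```

```text
t 22.5 tcp [571.   83.2  33.5] psi 0.055 F [-1.1  0.9 -1.2] gap 25.4 grip 39.5
[0.0019, -0.0003, 0.003, 0.0, -0.0001, 0.0]
```

Call:
carry_out --increments '[[[0.001, 0, 0.003, 0, 0, 0], [0.001, 0, 0.003, 0, 0, 0]]]'

```text
clock: 22.75
tcp_pos: [0.5708, 0.0832, 0.0322]
orientation: [0.0, -0.028, 1.0, 0.0]
wrist_force: [0.6, -0.1, -0.3]
finger_gap: 0.0254
grip_force: 39.6
```

Call:
carry_out --increments '[[[0, 0, 0, 0, 0, 0], [0, 0, 0, 0, 0, 0]]]' --jaw 0.56

```text
clock: 23.0
tcp_pos: [0.5707, 0.0831, 0.0322]
orientation: [0.0, -0.028, 1.0, -0.0]
wrist_force: [0.3, 0.1, -0.4]
finger_gap: 0.0375
grip_force: 0.0
```

Call:
carry_out --increments '[[[0, 0, -0.06, 0, 0, 0], [0, 0, -0.18, 0, 0, 0], [0, 0, -0.3, 0, 0, 0], [0, 0, -0.3, 0, 0, 0], [0, 0, -0.3, 0, 0, 0]]]'

```text
clock: 23.62
tcp_pos: [0.5706, 0.0831, 0.1821]
orientation: [0.0, -0.027, 1.0, -0.0]
wrist_force: [-1.3, 0.1, -0.1]
finger_gap: 0.0379
grip_force: 0.0
```

```bash
python3 tray.py w14 16 55; echo; python3 tray.py w14 16 0|tail -4; python3 - <<'E'
from m import *
s=env.get_state(); f,P=cloud("wrist",s); cv2.imwrite("pics/w14.png",f)
X,Y,Z=P[...,0],P[...,1],P[...,2]
p=comp(P,(np.abs(X-.464)<.03)&(np.abs(Y-.022)<.045)&(Z>.022)&(Z<.04)); print("eraser",line(p),np.median(p[:,2]))
for k in ["tube_green","eraser_pink"]: print(k,[(np.round(d["position"],3),round(d["score"],2)) for d in env.find_in("scene",k)[:2]])
E
```

```text
-50 78 [39.3 51.6 71.8] 8.4
-42 399 [39.3 55.8 71.7] 9.6
-34 403 [39.3 55.8 71.6] 12.7
-26 386 [40.4 55.8 71.6] 15.9
-18 380 [40.7 56.2 71.7] 18.0
-10 361 [41.5 55.8 71. ] 20.1
-2 353 [42.2 56.7 71.1] 22.0
6 331 [40.9 55.8 70.3] 23.8
14 323 [42.9 55.9 69.6] 25.7
22 40 [38.8 55.4 72. ] 24.9
46 236 [44.5 55.9 68.2] 30.0
54 203 [44.4 56.8 68.2] 30.1
62 121 [39.6 55.9 66.4] 25.1
70 133 [42.8 55.9 66.3] 24.8
78 42 [42.9 55.5 68.9] 23.3
crimp end u -49.1

62 141 [-12.4   3.1  13.4] 24.9
70 126 [-13.7   3.5  11. ] 24.7
78 27 [-14.5   0.5  16.9] 12.3
crimp end u -49.2
eraser (array([463.8,  22.9]), array([53.7, 23. ]), np.float64(-1.5), 2494) 25.26182779473711
tube_green [(array([0.573, 0.389, 0.016]), 0.56)]
eraser_pink [(array([0.584, 0.209, 0.012]), 0.82), (array([0.635, 0.034, 0.026]), 0.66)]
```

View pics/w14.png

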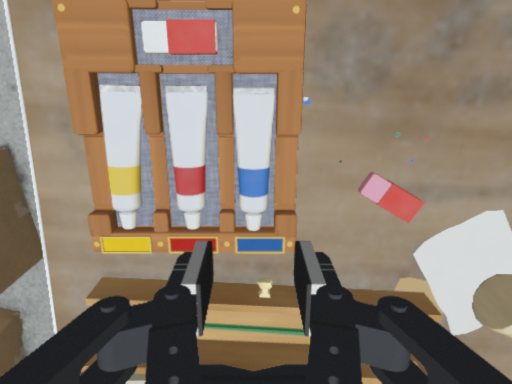

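The final view shows yellow, red and blue in their own bays with caps to their chips, and the white-ended eraser in the pocket. Green and pink have not moved. Handing in.

```bash
python3 -c "
from workcell import env
print(env.hand_in())"
```

```text
the job is handed in; nothing more can be done
None
```

I handed the job in at about 24 s: the red, yellow and blue tubes lie in their own bays with caps to the chips, and the white-ended eraser is in the pocket; green and pink are where they started. The yellow and blue tubes sit about 5 mm inward of the stated bay lines (tolerance 12 mm) because the outer bays measured about 37 mm wide, not 46 mm; the hand-in returned no verdict.

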